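Build a forming stack on the press platen

ROBOT

A 7-joint arm with a two-finger parallel gripper is mounted at the origin on a cart in front of the work surface, level with it; the furniture and walls round the work are solid. World frame = base frame: x ahead of the robot, y to its left, z up, the work surface at z = 0. Lengths are in m, angles in rad, forces in N, time in s.
With the tool pointing down it reaches from about 0.4 to 0.85 m from the base axis. Payload 4.5 kg.
Tool frame: the origin (TCP) lies between the finger pads; the fingertips stand 11 mm ahead of it and the grasp point (between the pads) lies 8 mm behind it (r.tip_reach is the distance from the TCP to the fingertips, in m); x points along the fingers, y is the direction in which the jaws open and shut, and the axes are right-handed (so a half turn about x gives the same grasp; the last joint's range is limited). The gripper opens to 88 mm and grips with 3 to 60 N. Pads are 18 mm wide; open, the fingers measure 123 mm over their backs; the gripper's body (75 mm by 187 mm) begins 45 mm behind the grasp point.
Start: joints at [1.156, 0.689, -0.195, 1.565, 0.157, 0.902, -0.215], TCP at [0.271, -0.563, 0.25] pointing down, gripper open.
Joint ranges: [-3.01, 3.01], [-0.46, 2.08], [-1.47, 1.51], [0.13, 2.56], [-1, 4.14], [0.04, 2.09], [-2.66, 2.66]. Speed limits (rad/s): [2.57, 2.57, 3.14, 3.14, 3.14, 3.14, 3.14].

INTERFACE

Orientations are given as a unit quaternion [x, y, z, w].
In Python, from plant import r gives the robot as it stands.
- The arm moves only by the tool drive_tool, never from a script. Its argument "deltas" is a list of rows, each a list of 3 entries, a list of its own where there are three numbers: the turn, a rotation vector about the tool's x, y, z in degrees, then the shift along the tool's x, y, z in cm, then the finger opening in cm, from 0 to 8.81. A call has 1 to 12 rows; each row shifts and turns the commanded pose from where the row before left it, along the tool's axes as they then stand; what a row does not reach is not made up. A row lasts 1/12 s, in which the tool goes at most 41.7 mm and 7.16 degrees, less where a joint would pass 70% of its speed; a pose out of reach is approached as far as the arm can. A call is refused whole if a number of a shift passes 4.17 or a number of a turn 7.16, either way. A call with a gripper value outside its range is refused whole. The fingers move at their own pace and stop on an object; "force" is the grip in N (left out, the last holds). Time passes only in rows, so rows that do not move let the fingers close. It gives the time, the measured TCP pose, the force and the opening at its end, in the units of the state.
- r.get_state(): the state, without advancing time (a new reading comes with each control period).
- r.snapshot(name): name is "side" or "top" or "wrist"; returns a dict with "color" (420x560x3 uint8, red, green, blue), "fov_y" (degrees; the focal length in pixels is half the picture's height over the tangent of half this angle, whatever the lens; pixels are square), "cx", "cy" (the principal point, pixels), "extrinsics" (4x4, takes a point from world to camera coordinates); the wrist camera has in their place "tool_from_camera" (4x4, takes a point from camera to tool coordinates, whose origin is the TCP and whose axes are the tool frame's). Camera axes: x right, y up, looking along -z (the intrinsics and any distortion apply to the point x, -y, -z); pixel columns grow to the right and rows downward; lengths in m; the calibration is good to about 2 mm. A picture is of the moment at which its call begins: read the wrist's pose just before it. There is no depth.
- r.finish_job(): hands the job in, once; it reports no verdict.
The state is a dict: "clock": time; "q": joint angles; "qd": joint speeds; "joint_torque": joint torques, N m; "tool_pos": TCP position; "eef_rot": TCP orientation; "contact_force": force on the tool from outside, world axes, zero at the start; "moment": the same for the moment, N m; "opening": opening from 0.0 (shut) to 1.0 (fully open).
Only numpy, scipy, OpenCV 4.12 (cv2) and the standard library are available. Lean on these libraries where they do the work, as an engineer would, in place of code of your own. Each camera call takes 0.05 s, during which the arm holds its last target. There are 200 camera calls.

TASK

Build the forming stack on the steel press platen, from the bottom up: the aluminium die with the round opening, then the blue frame with the silver sheet, then the orange pad, and last the plain steel block from the bench top. Set each piece flat and let go of it before fetching the next, each centred on the platen's scribed square with its sides parallel to that square. Leave the die with the square opening, the green pad, the black loupe and the oil bottle where they stand.

Things in the scene. Friction and masses are not known exactly. Their poses are not given: they have to be found in the camera images.
- platen_mark (a point): fixed steel press platen, 84x84x12 mm, lying flat on the bench, with four dark screw heads near its corners and a thin black scribed square of 56 mm in the middle of its top. The point is the centre of that square, on the top face (12 mm above the bench). z is up; x and y run parallel to its sides.
- round_die_center (a point): loose pale aluminium die, a square plate 54x54x14 mm with a round hole of 34 mm right through its middle; about 0.09 kg. The point is the centre, half-way up (in the hole). z is up; x and y run parallel to its sides. It may be set down any way round by quarter turns.
- blank_frame_center (a point): loose blue square clamp frame 52x52x12 mm holding a bright silver sheet in its 32 mm window, the sheet sunk below the top and the underside; about 0.04 kg. The point is the centre, half-way up. z is up; x and y run parallel to its sides. Any way round by quarter turns.
- orange_pad_center (a point): loose orange square pad 48x48x16 mm, rigid to the touch; about 0.05 kg. The point is the centre, half-way up. z is up; x and y run parallel to its sides. Any way round by quarter turns.
- pusher_center (a point): loose plain grey steel block 50x50x16 mm without a hole, on the bench top (any block in the open drawer below is not meant); about 0.3 kg. The point is the centre, half-way up. z is up; x and y run parallel to its sides. Any way round by quarter turns.
- square_die_center (a point): the spare pale aluminium die, 54x54x14 mm, with a square hole of 30 mm: not wanted, to be left where it lies. The point is the centre, half-way up.
- green_pad_center (a point): the spare green pad, 48x48x16 mm: not wanted, to be left where it lies. The point is the centre, half-way up.
- loupe_1: black loupe standing on the bench, 39 mm in diameter, 28 mm tall: to be left alone. Origin at the centre of its underside.
- oil: little cream oil bottle with a red spout standing behind the work, 39 mm in diameter, 98 mm tall: to be left alone. Origin at the centre of its underside.
Things that resemble listed ones, but are neither listed nor needed, are in the scene too. Leave any pink look-alike of the part that bears pusher_center alone.

How it is judged:
By the outcome, as a careful person would: the job done as asked, in the order asked, and still so for the second after the job is handed in, with the robot touching nothing.
It also fails if it takes over 106 s, if anything falls off the work surface, if the arm or the gripper's body presses on something with over 40 N, if the wrist force passes 120 N, or if a joint passes its speed limit or range.

## Working session

There is one attempt and no reset: what is moved stays moved. The work goes in short steps, Python scripts to look and compute and a tool call to move; the robot and the scene stay as the last step left them, time stands still between calls to the robot, and variables do not carry over. Pictures are saved under pics/ and viewed, about 12 in all and at most 16, crops included, and the job is handed in when it is done.

Besides the shell and the picture viewer there is one more tool, called after "Emit:" as name(argument=value, ...), one argument or row to a line, values as JSON. drive_tool: Moves the arm, as the interface text tells. Its arguments: {"type":"object","properties":{"deltas":{"type":"array","items":{"type":"array"}},"force":{"type":"number"}},"required":["deltas"]}

```bash
ls; mkdir -p pics; python3 - <<'E'
from plant import r
import cv2,numpy as np
s=r.get_state();print({k:np.round(v,4).tolist() for k,v in s.items()}, r.tip_reach)
for n in("top","side"):
    d=r.snapshot(n);cv2.imwrite(f"pics/{n}0.png",d["color"][:,:,::-1]);print(n,{k:np.round(v,4).tolist() for k,v in d.items() if k!="color"})
    np.savez(f"pics/{n}0.npz",**d)
d=r.snapshot("wrist");print({k:np.round(v,4).tolist() for k,v in d.items() if k!="color"})
E
```

```text
pics
{'clock': 0.0, 'q': [1.1558, 0.69, -0.1945, 1.5663, 0.1573, 0.9025, -0.2151], 'qd': [0.0003, 0.0004, 0.0001, 0.0012, 0.001, 0.001, 0.0008], 'joint_torque': [0.0007, -52.756, -1.2665, -15.3423, -0.0527, 0.0066, 0.0001], 'tool_pos': [0.2709, -0.5626, 0.2489], 'eef_rot': [-0.6892, -0.158, 0.6896, -0.1568], 'contact_force': [-0.6227, 0.9568, 0.0736], 'moment': [0.0583, -0.0017, 0.0218], 'opening': 1.0033} 0.011
top {'fov_y': 49.5354, 'cx': 276.175, 'cy': 208.613, 'extrinsics': [[0.0244, -0.9994, 0.0248, -0.0711], [0.988, 0.0279, 0.1518, -0.6595], [-0.1524, 0.0208, 0.9881, -1.1917], [0.0, 0.0, 0.0, 1.0]]}
side {'fov_y': 48.8639, 'cx': 282.0086, 'cy': 205.3067, 'extrinsics': [[-0.8365, -0.5479, -0.0048, 0.5251], [0.2526, -0.3935, 0.884, -0.1938], [-0.4862, 0.7383, 0.4676, -0.7698], [0.0, 0.0, 0.0, 1.0]]}
{'fov_y': 59.5505, 'cx': 279.3651, 'cy': 220.8715, 'tool_from_camera': [[0.0006, 0.3211, -0.9471, -0.1351], [1.0, 0.0004, 0.0007, -0.0001], [0.0006, -0.9471, -0.3211, -0.0828], [0.0, 0.0, 0.0, 1.0]]}
```

View pics/top0.png

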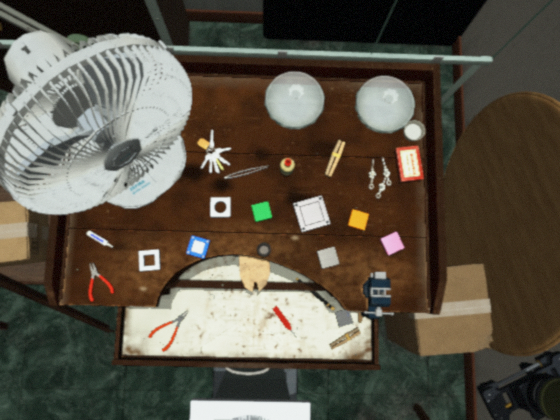

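View pics/side0.png

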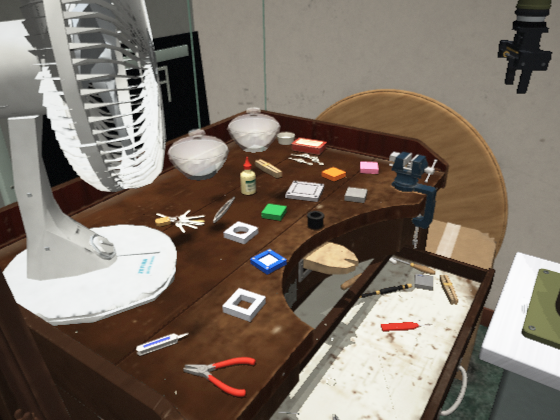

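```bash
cat > h.py <<'E'
import numpy as np,cv2
from scipy.spatial.transform import Rotation as R
def cam(d,s=None):
    f=d["color"].shape[0]/2/np.tan(np.radians(float(d["fov_y"]))/2)
    if "extrinsics" in d: C=np.linalg.inv(d["extrinsics"])   # camera->world
    else:
        T=np.eye(4);T[:3,:3]=R.from_quat(s["eef_rot"]).as_matrix();T[:3,3]=s["tool_pos"];C=T@d["tool_from_camera"]
    return f,C
def px2w(uv,z,d,s=None):
    f,C=cam(d,s);uv=np.atleast_2d(uv)
    v=np.c_[(uv[:,0]-d["cx"])/f,-(uv[:,1]-d["cy"])/f,-np.ones(len(uv))]@C[:3,:3].T
    return C[:3,3]+v*((z-C[2,3])/v[:,2])[:,None]
def w2px(p,d,s=None):
    f,C=cam(d,s);q=(np.atleast_2d(p)-C[:3,3])@C[:3,:3]
    return np.c_[d["cx"]+f*q[:,0]/-q[:,2],d["cy"]-f*q[:,1]/-q[:,2]]
def plan(s,p,yaw=None):
    """turn deg about tool x to make jaw axis parallel to yaw (mod 180), shift in cm in present tool axes, levelling error"""
    M=R.from_quat(s["eef_rot"]).as_matrix()
    jy=np.degrees(np.arctan2(M[1,1],M[0,1]))
    out=dict(jaw=round(jy,2),down=np.round(M[:,0],4).tolist(),shift=np.round(M.T@(np.array(p)-s["tool_pos"])*100,2).tolist())
    if yaw is not None: out["turn_x"]=[round(-((yaw-jy+90)%180-90),2),"90alt",round(-((yaw+90-jy+90)%180-90),2)]
    return out
E
python3 - <<'E'
from h import *
from plant import r
d=dict(np.load("pics/top0.npz"));im=d["color"][:,:,::-1].copy()
for n,u,z in [("sqdie",(149,260),.014),("round",(220,207),.014),("frame",(198,246),.012),("green",(262,211),.016),("loupe",(264,249),.028),("platen",(312,212),.012),("orange",(358,219),.016),("grey",(328,257),.016),("pink",(392,243),.016),("drawerblk",(345,317),0),("oil",(288,165),.09)]:
    print(n,px2w(u,z,d)[0].round(3))
cv2.imwrite("pics/crop1.png",cv2.resize(im[180:345,130:415],None,fx=2.8,fy=2.8,interpolation=cv2.INTER_CUBIC))
for k in [(0.5,-.15,.2)]: print(plan(r.get_state(),k,0))
E
```

```text
sqdie [0.514 0.291 0.014]
round [0.667 0.103 0.014]
frame [0.556 0.16  0.012]
green [ 0.659 -0.015  0.016]
loupe [ 0.552 -0.024  0.028]
platen [ 0.66  -0.156  0.012]
orange [ 0.644 -0.285  0.016]
grey [ 0.535 -0.201  0.016]
pink [ 0.579 -0.38   0.016]
drawerblk [ 0.372 -0.252  0.   ]
oil [ 0.775 -0.082  0.09 ]
{'jaw': np.float64(-64.28), 'down': [-0.0007, 0.0012, -1.0], 'shift': [4.94, -27.24, -38.55], 'turn_x': [np.float64(-64.28), '90alt', np.float64(25.72)]}
```

View pics/crop1.png

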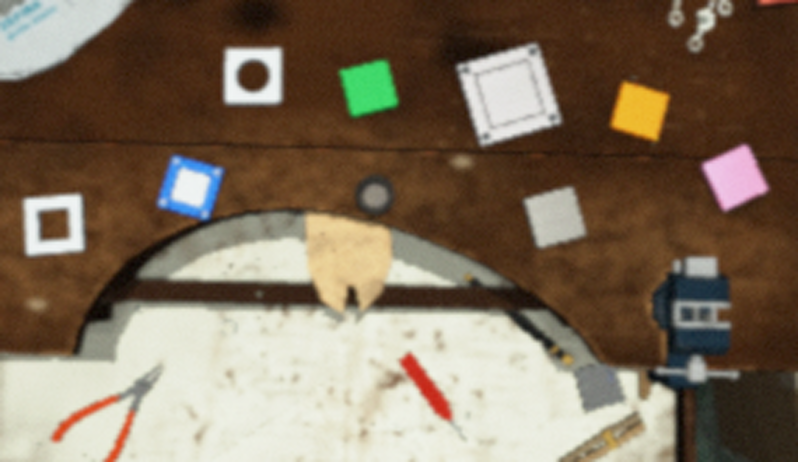

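Emit:
drive_tool(
  deltas=[
    [[0,0,0],[0,-1.6,-3.6],8.8],
    [[0,0,0],[0,-1.6,-3.6],8.8],
    [[0,0,0],[0,-1.6,-3.6],8.8],
    [[0,0,0],[0,-1.6,-3.6],8.8],
    [[0,0,0],[0,-1.6,-3.6],8.8],
    [[0,0,0],[0,-1.6,-3.6],8.8],
    [[0,0,0],[0,-1.6,-3.6],8.8],
    [[0,0,0],[0,-1.6,-3.6],8.8],
    [[0,0,0],[0,-1.6,-3.6],8.8],
    [[0,0,0],[0,-1.6,-3.6],8.8],
    [[0,0,0],[0,-1.6,-3.6],8.8],
    [[0,0,0],[0,-1.6,-3.6],8.8],
  ],
)

```text
clock: 1.15
tool_pos: [0.5779, -0.2009, 0.2495]
eef_rot: [-0.689, -0.157, 0.69, -0.157]
contact_force: [0.4, -0.5, 0.4]
opening: 0.995
```

Emit:
drive_tool(
  deltas=[
    [[-7,0,0],[0,0,0],8.8],
    [[-7,0,0],[0,0,0],8.8],
    [[-7,0,0],[0,0,0],8.8],
    [[-7,0,0],[0,0,0],8.8],
    [[-7,0,0],[0,0,0],8.8],
    [[-7,0,0],[0,0,0],8.8],
    [[-7,0,0],[0,0,0],8.8],
    [[-7,0,0],[0,0,0],8.8],
    [[-7,0,0],[0,0,0],8.8],
    [[-7,0,0],[0,0,0],8.8],
    [[-7,0,0],[0,0,0],8.8],
    [[-7,0,0],[0,0,0],8.8],
  ],
)

```text
clock: 2.15
tool_pos: [0.5768, -0.2028, 0.2494]
eef_rot: [0.405, 0.58, -0.405, 0.579]
contact_force: [-0.4, -1.0, 0.8]
opening: 1.005
```

Emit:
drive_tool(
  deltas=[
    [[-7,0,0],[0,0,0],8.8],
    [[-7,0,0],[0,0,0],8.8],
    [[-7,0,0],[0,0,0],8.8],
    [[-7,0,0],[0,0,0],8.8],
    [[-7,0,0],[0,0,0],8.8],
    [[-7,0,0],[0,0,0],8.8],
    [[-7,0,0],[0,0,0],8.8],
    [[-7,0,0],[0,0,0],8.8],
    [[-7,0,0],[0,0,0],8.8],
    [[-7,0,0],[0,0,0],8.8],
    [[0,0,0],[0,0,0],8.8],
  ],
)

```text
clock: 3.07
tool_pos: [0.5768, -0.203, 0.2491]
eef_rot: [0.001, 0.707, -0.001, 0.707]
contact_force: [-0.1, 0.1, 0.1]
opening: 1.0
```

```bash
cat >> h.py <<'E'
def look(name):
    from plant import r
    s=r.get_state();d=r.snapshot("wrist");cv2.imwrite(f"pics/{name}.png",d["color"][:,:,::-1])
    np.savez(f"pics/{name}.npz",**d,**{"s_"+k:v for k,v in s.items()});return d,s
def load(name):
    d=dict(np.load(f"pics/{name}.npz"));return d,{k[2:]:d[k] for k in d if k[:2]=="s_"}
E
python3 - <<'E'
from h import *
d,s=look("w1");print(s["clock"],s["tool_pos"].round(4) if hasattr(s["tool_pos"],"round") else s["tool_pos"],np.round(s["q"],2));print(plan(s,(.66,-.156,.15),90))
E
```

```text
3.0667 [ 0.5768 -0.203   0.2491] [ 0.73  0.8  -0.89  1.59  0.68  1.09  1.23]
{'jaw': np.float64(89.86), 'down': [-0.0009, 0.0006, -1.0], 'shift': [9.91, 4.72, 8.32], 'turn_x': [np.float64(-0.14), '90alt', np.float64(89.86)]}
```

View pics/w1.png

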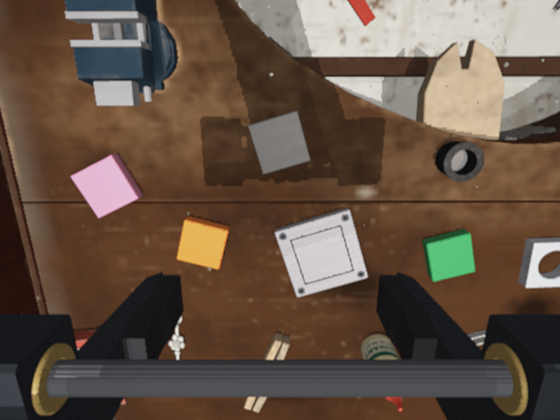

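```bash
cat >> h.py <<'E'
def square(d,s,seed,z,tol=18):
    im=cv2.GaussianBlur(d["color"],(3,3),0);m=np.zeros((im.shape[0]+2,im.shape[1]+2),np.uint8)
    cv2.floodFill(im.copy(),m,tuple(map(int,seed)),0,(tol,)*3,(tol,)*3,4|cv2.FLOODFILL_MASK_ONLY|cv2.FLOODFILL_FIXED_RANGE|(255<<8))
    m=cv2.morphologyEx(m[1:-1,1:-1],cv2.MORPH_OPEN,np.ones((3,3)))
    c=max(cv2.findContours(m,0,2)[0],key=cv2.contourArea)[:,0].astype(float)
    w=px2w(c,z,d,s)[:,:2]; (x,y),(a,b),t=cv2.minAreaRect((w*1000).astype(np.float32))
    return np.round([x,y,a,b,(t+45)%90-45],1)   # mm, mm, deg (mod 90)
E
python3 - <<'E'
from h import *
d,s=load("w1")
for n,u,z in [("grey",(279,142),.016),("orange",(203,240),.016),("platen_in",(320,253),.012),("green",(449,254),.016),("pink",(106,184),.016),("platen_out",(285,250),.012)]:
    for t in (14,22,30): print(n,t,square(d,s,u,z,t))
E
```

```text
grey 14 [ 535.  -203.1   47.9   47.7   16.5]
grey 22 [ 534.9 -203.1   48.6   48.4   16.4]
grey 30 [ 534.9 -203.2   49.    48.9   16. ]
orange 14 [ 643.2 -287.6   44.5   44.3  -15.4]
orange 22 [ 643.3 -287.7   45.2   45.   -15.4]
orange 30 [ 643.3 -287.7   45.7   45.6  -15.4]
platen_in 14 [ 657.9 -156.3   52.1   52.5   17.7]
platen_in 22 [ 657.8 -156.3   52.8   53.2   17.6]
platen_in 30 [ 657.7 -156.4   53.7   53.7   17.6]
green 14 [659.2 -15.7  44.4  44.5  15.5]
green 22 [659.2 -15.7  45.   45.1  15.5]
green 30 [659.1 -15.7  45.7  45.8  15.6]
pink 14 [ 579.  -383.    47.2   47.1   25.8]
pink 22 [ 578.8 -383.    47.6   47.7   25.9]
pink 30 [ 578.9 -382.9   48.2   48.    25.6]
platen_out 14 [ 657.3 -156.5   81.5   81.7   17.5]
platen_out 22 [ 657.4 -156.6   81.9   82.3   17.5]
platen_out 30 [ 657.3 -156.5   82.3   82.7   17.6]
```

Emit:
drive_tool(
  deltas=[
    [[0,0,0],[0,3.6,0.2],8.8],
    [[0,0,0],[0,3.6,0.2],8.8],
    [[0,0,0],[0,3.6,0.2],8.8],
    [[0,0,0],[0,3.6,0.2],8.8],
    [[0,0,0],[0,3.6,0.2],8.8],
    [[0,0,0],[0,3.6,0.2],8.8],
    [[0,0,0],[0,3.6,0.2],8.8],
    [[0,0,0],[0,3.6,0.2],8.8],
    [[0,0,0],[0,2,0],8.8],
    [[0,0,0],[0,0,0],8.8],
    [[0,0,0],[0,0,0],8.8],
  ],
)

```text
clock: 4.03
tool_pos: [0.5944, 0.1066, 0.2497]
eef_rot: [0.002, 0.707, -0.002, 0.707]
contact_force: [-0.2, -1.0, 0.7]
opening: 0.996
```

```bash
python3 - <<'E'
from h import *
d,s=look("w2");print(s["clock"],np.round(s["tool_pos"],4),np.round(s["q"],2),np.round(s["contact_force"],1))
print(w2px([(.667,.103,.014),(.556,.16,.012)],d,s).round())
for n,u,z in [("round",(.667,.103+.022,.014),.014),("frame",(.556,.16,.008),.008)]:
    p=w2px(u,d,s)[0]
    for t in (14,22,30): print(n,t,square(d,s,p,z,t))
E
```

```text
4.0333 [0.5944 0.1066 0.2497] [ 0.2   0.78 -0.85  1.61  0.65  1.06  0.72] [-0.2 -1.   0.7]
[[277. 249.]
 [333. 145.]]
round 14 [668.7 100.9  52.1  52.1   2.2]
round 22 [668.6 101.1  52.5  52.8   2.2]
round 30 [668.6 101.2  53.   53.2   2. ]
frame 14 [555.6 158.6  29.8  30.  -14.2]
frame 22 [555.6 158.7  30.2  30.5 -14.2]
frame 30 [555.8 158.7  30.6  31.2 -14.5]
```

View pics/w2.png

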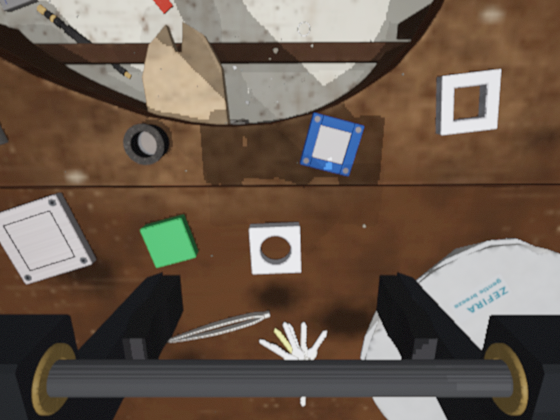

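Emit:
drive_tool(
  deltas=[
    [[-2.2,0,0],[0,0,0],8.8],
    [[0,0,0],[2,-0.4,3.7],8.8],
    [[0,0,0],[2,-0.4,3.7],8.8],
    [[0,0,0],[3.5,0,0],8.8],
    [[0,0,0],[3.5,0,0],8.8],
    [[0,0,0],[3.5,0,0],8.8],
    [[0,0,0],[3.5,0,0],8.8],
    [[0,0,0],[2.5,0,0],8.8],
    [[0,0,0],[1.5,0,0],8.8],
    [[0,0,0],[0,0,0],8.8],
    [[0,0,0],[0,0,0],8.8],
  ],
)

```text
clock: 5.0
tool_pos: [0.6681, 0.0985, 0.0304]
eef_rot: [-0.011, 0.707, 0.011, 0.707]
contact_force: [0.3, -0.3, 0.7]
opening: 1.001
```

```bash
python3 - <<'E'
from h import *
d,s=look("w3");print(np.round(s["contact_force"],1),plan(s,(.6687,.1011,.013),92.1))
p=w2px((.6687,.1011+.022,.014),d,s)[0];print(p)
for t in (14,30): print(t,square(d,s,p,.014,t))
E
```

```text
[ 0.3 -0.3  0.7] {'jaw': np.float64(91.79), 'down': [-0.0002, -0.0006, -1.0], 'shift': [1.74, 0.26, 0.07], 'turn_x': [np.float64(-0.31), '90alt', np.float64(89.69)]}
[332.74045112 291.24839498]
14 [668.7 101.   52.7  53.5   1.8]
30 [668.9 101.2  53.7  53.7   2.2]
```

Emit:
drive_tool(
  deltas=[
    [[0,0,0],[0.9,0.2,0.1],8.8],
    [[0,0,0],[0.85,0,0],8.8],
    [[0,0,0],[0,0,0],5],
    [[0,0,0],[0,0,0],5],
    [[0,0,0],[0,0,0],5],
    [[0,0,0],[0,0,0],5],
    [[0,0,0],[0,0,0],5],
    [[0,0,0],[0,0,0],5],
  ],
  force=15,
)

```text
clock: 5.72
tool_pos: [0.669, 0.1018, 0.0131]
eef_rot: [-0.012, 0.707, 0.012, 0.707]
contact_force: [-0.6, -0.0, 0.8]
opening: 0.611
```

Emit:
drive_tool(
  deltas=[
    [[0,0,0],[-1.5,0,0],5],
    [[0,0,0],[-3,0,0],5],
    [[0,0,0],[-3.2,0,0],5],
    [[-5.2,0,0],[0,0,0],5],
    [[-5.2,0,0],[0,0,0],5],
    [[-5.2,0,0],[0,0,0],5],
    [[0,0,0],[0,-3.5,-1.3],5],
    [[0,0,0],[0,-3.5,-1.3],5],
    [[0,0,0],[0,-3.5,-1.3],5],
    [[0,0,0],[0,-3.5,-1.3],5],
    [[0,0,0],[0,-3.5,-1.3],5],
    [[0,0,0],[0,-3.5,-1.3],5],
  ],
)

```text
clock: 6.72
tool_pos: [0.6574, -0.1239, 0.091]
eef_rot: [-0.108, 0.699, 0.108, 0.699]
contact_force: [0.1, -0.9, -0.4]
opening: 0.609
```

Emit:
drive_tool(
  deltas=[
    [[0,0,0],[0,-2.5,-0.9],5],
    [[0,0,0],[2,-0.8,-0.2],5],
    [[0,0,0],[1,0,0],5],
    [[0,0,0],[0,0,0],5],
    [[0,0,0],[0,0,0],5],
  ],
)

```text
clock: 7.13
tool_pos: [0.6568, -0.1543, 0.0599]
eef_rot: [-0.108, 0.699, 0.109, 0.699]
contact_force: [-0.6, -0.0, -0.1]
opening: 0.609
```

```bash
python3 - <<'E'
from h import *
d,s=look("w4");print(s["clock"],np.round(s["tool_pos"],4),np.round(s["contact_force"],1),plan(s,(.6576,-.1565,.0255),107.6))
p=np.array([s["tool_pos"][0]-.007,s["tool_pos"][1]+.021]);zt=s["tool_pos"][2]+.001
u=w2px((*p,zt),d,s)[0];print(u)
for t in (14,30): print("die",square(d,s,u,zt,t))
E
```

```text
7.1333 [ 0.6568 -0.1543  0.0599] [-0.6 -0.  -0.1] {'jaw': np.float64(107.66), 'down': [-0.0009, 0.0021, -1.0], 'shift': [3.44, -0.24, 0.01], 'turn_x': [np.float64(0.06), '90alt', np.float64(-89.94)]}
[332.275008   308.47046096]
die [ 655.9 -154.6   51.2   54.    17.6]
die [ 655.9 -154.5   52.1   55.    17.6]
```

View pics/w4.png

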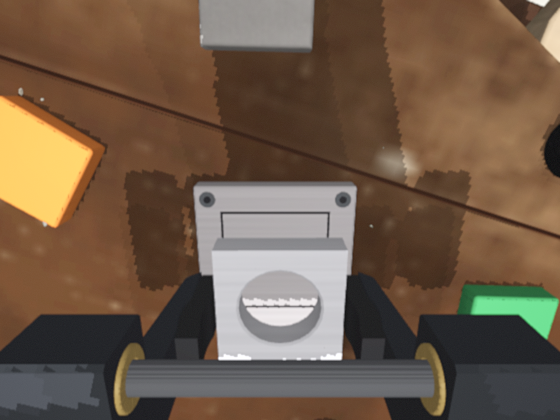

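```bash
python3 - <<'E'
from h import *
d,s=load("w4")
a,b=px2w([(221,212),(329,212)],.012,d,s);t=np.radians(17.6);print(a,b,np.linalg.norm(a-b),np.degrees(np.arctan2(*(b-a)[1::-1])),(a+b)[:2]/2+.028*np.array([np.cos(t),np.sin(t)]))
o=px2w([(194,184),(355,184)],.012,d,s);print(o,o.mean(0)[:2]+.042*np.array([np.cos(t),np.sin(t)]))
E
```

```text
[ 0.63968444 -0.19155568  0.012     ] [ 0.62267074 -0.13783979  0.012     ] 0.05634591965933972 107.5748061037741 [ 0.65786693 -0.15623138]
[[ 0.6294017  -0.20843067  0.012     ]
 [ 0.60465038 -0.13034351  0.012     ]] [ 0.65706005 -0.15668756]
```

Emit:
drive_tool(
  deltas=[
    [[0,0,0],[0.8,-0.2,0.1],5],
    [[0,0,0],[1.2,0,0],5],
    [[0,0,0],[0.8,0,0],5],
    [[0,0,0],[0.5,0,0],5],
    [[0,0,0],[0.2,0,0],5],
    [[0,0,0],[0,0,0],5],
    [[0,0,0],[0,0,0],5],
  ],
)

```text
clock: 7.77
tool_pos: [0.6584, -0.158, 0.0246]
eef_rot: [-0.108, 0.699, 0.108, 0.699]
contact_force: [-1.4, 0.4, 1.3]
opening: 0.612
```

Emit:
drive_tool(
  deltas=[
    [[0,0,0],[-0.3,0.15,0],5],
    [[0,0,0],[0,0,0],5],
    [[0,0,0],[0,0,0],5],
    [[0,0,0],[0.2,0,0],5],
    [[0,0,0],[0.1,0,0],5],
    [[0,0,0],[0,0,0],5],
    [[0,0,0],[0,0,0],5],
  ],
)

```text
clock: 8.35
tool_pos: [0.6581, -0.157, 0.0246]
eef_rot: [-0.108, 0.699, 0.108, 0.699]
contact_force: [-0.2, -0.1, -0.4]
opening: 0.612
```

Emit:
drive_tool(
  deltas=[
    [[0,0,0],[0,0,0],8.8],
    [[0,0,0],[0,0,0],8.8],
    [[0,0,0],[0,0,0],8.8],
    [[0,0,0],[0,0,0],8.8],
    [[0,0,0],[-2,0,0],8.8],
    [[0,0,0],[-3.5,0,0],8.8],
    [[0,0,0],[-3.5,0,-1],8.8],
    [[0,0,0],[-3.5,0,-1],8.8],
    [[0,0,0],[-3.5,0,-1],8.8],
    [[0,0,0],[-1.5,0,-1],8.8],
    [[0,0,0],[0,0,0],8.8],
    [[0,0,0],[0,0,0],8.8],
  ],
)

```text
clock: 9.35
tool_pos: [0.6201, -0.1694, 0.2006]
eef_rot: [-0.108, 0.698, 0.107, 0.699]
contact_force: [-0.2, 0.2, -0.7]
opening: 1.0
```

```bash
cat >> h.py <<'E'
def two(name,zt,half=.019,extra=None,new=True):
    """platen (outer flood) and top piece at height zt near mark; error in mm"""
    d,s=look(name) if new else load(name)
    t=np.radians(17.6);e=np.array([np.cos(t),np.sin(t)]);m=np.array([.6577,-.1564])
    u=w2px((*(m-e*half),zt),d,s)[0]
    for k in (10,16,24): print("piece",k,square(d,s,u,zt,k))
    v=w2px((*(m-e*.035),.012),d,s)[0]
    for k in (14,24): print("platen",k,square(d,s,v,.012,k))
    return d,s
E
python3 - <<'E'
from h import *
d,s=two("w5",.026,.022);print(s["clock"],np.round(s["tool_pos"],4),plan(s,(.5557,.1587,.1),-14.3))
cv2.imwrite("pics/w5c.png",cv2.resize(d["color"][100:420,100:460,::-1],None,fx=1.5,fy=1.5))
E
```

```text
piece 10 [ 658.3 -157.2   52.7   52.4   17.5]
piece 16 [ 658.3 -157.1   52.7   53.9   17.5]
piece 24 [ 658.9 -157.2   54.8   55.4   18.6]
platen 14 [ 624.3 -166.8   11.3   63.7   17.5]
platen 24 [ 624.3 -166.8   13.2   82.1   17.5]
9.35 [ 0.6201 -0.1694  0.2006] {'jaw': np.float64(107.49), 'down': [0.0016, -0.001, -1.0], 'shift': [10.02, 33.25, 3.7], 'turn_x': [np.float64(-58.21), '90alt', np.float64(31.79)]}
```

View pics/w5c.png

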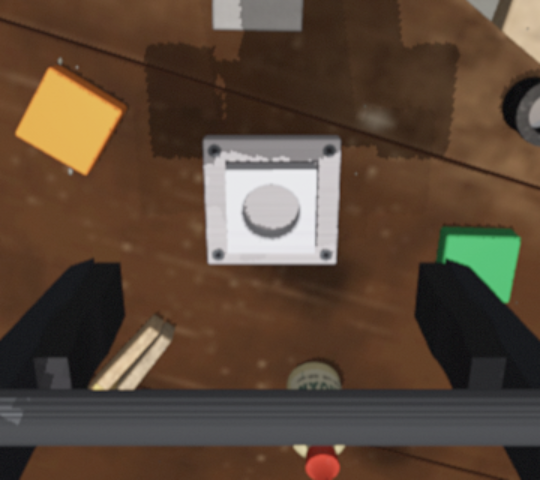

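Emit:
drive_tool(
  deltas=[
    [[6.4,0,0],[0,0,0],8.8],
    [[6.4,0,0],[0,0,0],8.8],
    [[6.4,0,0],[0,0,0],8.8],
    [[6.4,0,0],[0,0,0],8.8],
    [[6.2,0,0],[0,0,0],8.8],
    [[0,0,0],[0,3.4,-1.6],8.8],
    [[0,0,0],[0,3.4,-1.6],8.8],
    [[0,0,0],[0,3.4,-1.6],8.8],
    [[0,0,0],[0,3.4,-1.6],8.8],
    [[0,0,0],[0,3.4,-1.6],8.8],
    [[0,0,0],[0,3.4,-1.6],8.8],
    [[0,0,0],[0,3.4,-1.6],8.8],
  ],
)

```text
clock: 10.4
tool_pos: [0.569, 0.0911, 0.1979]
eef_rot: [0.088, 0.703, -0.088, 0.701]
contact_force: [0.5, -0.4, -0.3]
opening: 0.999
```

Emit:
drive_tool(
  deltas=[
    [[0,0,0],[1,3.2,-1.6],8.8],
    [[0,0,0],[2,3.2,-1.6],8.8],
    [[0,0,0],[3.5,0,0],8.8],
    [[0,0,0],[3.5,0,0],8.8],
    [[0,0,0],[3.5,0,0],8.8],
    [[0,0,0],[2,0,0],8.8],
    [[0,0,0],[0.5,0,0],8.8],
    [[0,0,0],[0,0,0],8.8],
    [[0,0,0],[0,0,0],8.8],
    [[0,0,0],[0,0,0],8.8],
  ],
)

```text
clock: 11.23
tool_pos: [0.5558, 0.1599, 0.0409]
eef_rot: [0.088, 0.701, -0.087, 0.702]
contact_force: [-0.6, -0.5, 0.4]
opening: 0.999
```

```bash
python3 - <<'E'
from h import *
d,s=look("w6");print(s["clock"],np.round(s["tool_pos"],4),np.round(s["contact_force"],1),plan(s,(.5557,.1587,.0125),75.7))
u=w2px((.5557,.1587,.008),d,s)[0];print(u)
for t in (14,24): print(square(d,s,u,.008,t))
u=w2px((.5557-.0203,.1587+.0052,.012),d,s)[0]
for t in (14,30,50): print(square(d,s,u,.012,t))
E
```

```text
11.2333 [0.5558 0.1599 0.0409] [-0.6 -0.5  0.4] {'jaw': np.float64(75.71), 'down': [0.0019, 0.0012, -1.0], 'shift': [2.84, -0.13, 0.02], 'turn_x': [np.float64(0.01), '90alt', np.float64(-89.99)]}
[277.87149937 272.71343267]
[556.4 158.3  31.   28.7 -14.4]
[556.2 158.5  31.4  29.3 -14.4]
[535.2 164.   30.6   7.7 -14.4]
[551.5 159.7  51.2  42.4 -14.4]
[555.5 158.6  51.5  51.8 -14.4]
```

Emit:
drive_tool(
  deltas=[
    [[0,0,0],[1.4,-0.1,0],8.8],
    [[0,0,0],[1.4,0,0],8.8],
    [[0,0,0],[0,0,0],8.8],
    [[0,0,0],[0,0,0],4.7],
    [[0,0,0],[0,0,0],4.7],
    [[0,0,0],[0,0,0],4.7],
    [[0,0,0],[0,0,0],4.7],
    [[0,0,0],[0,0,0],4.7],
    [[0,0,0],[0,0,0],4.7],
  ],
  force=12,
)

```text
clock: 12.03
tool_pos: [0.5547, 0.1583, 0.0118]
eef_rot: [0.088, 0.702, -0.088, 0.702]
contact_force: [-0.7, -0.1, 0.6]
opening: 0.589
```

Emit:
drive_tool(
  deltas=[
    [[0,0,0],[-1.5,0,0],4.7],
    [[0,0,0],[-3.6,0,0],4.7],
    [[0,0,0],[-3.6,0,0],4.7],
    [[-6.4,0,0],[0,0,0],4.7],
    [[-6.4,0,0],[0,0,0],4.7],
    [[-6.4,0,0],[0,0,0],4.7],
    [[-6.4,0,0],[0,0,0],4.7],
    [[-6.3,0,0],[0,0,0],4.7],
    [[0,0,0],[0,-3.7,0],4.7],
    [[0,0,0],[0,-3.7,0],4.7],
    [[0,0,0],[0,-3.7,0],4.7],
    [[0,0,0],[0,-3.7,0],4.7],
  ],
)

```text
clock: 13.03
tool_pos: [0.5996, 0.0155, 0.0986]
eef_rot: [-0.109, 0.699, 0.108, 0.699]
contact_force: [0.1, 1.3, -0.6]
opening: 0.583
```

Emit:
drive_tool(
  deltas=[
    [[0,0,0],[0,-3.7,0],4.7],
    [[0,0,0],[0,-3.7,0],4.7],
    [[0,0,0],[0,-3.7,0],4.7],
    [[0,0,0],[0,-3.7,0],4.7],
    [[0,0,0],[0.5,-2.5,0.2],4.7],
    [[0,0,0],[2,-1,0],4.7],
    [[0,0,0],[0.7,0,0],4.7],
    [[0,0,0],[0,0,0],4.7],
    [[0,0,0],[0,0,0],4.7],
    [[0,0,0],[0,0,0],4.7],
  ],
)

```text
clock: 13.87
tool_pos: [0.657, -0.154, 0.0677]
eef_rot: [-0.109, 0.698, 0.11, 0.699]
contact_force: [-0.1, -0.1, -0.7]
opening: 0.59
```

```bash
cat >> h.py <<'E'
def held(name,h,half,tols=(14,30,50)):
    """held piece: top plane = TCP z + h"""
    d,s=look(name);M=R.from_quat(s["eef_rot"]).as_matrix();zt=s["tool_pos"][2]+h
    p=np.array(s["tool_pos"])-M[:,2]*half;u=w2px((p[0],p[1],zt),d,s)[0]
    for t in tols: print("held",square(d,s,u,zt,t))
    return d,s
E
python3 - <<'E'
from h import *
d,s=held("w7",.0002,.02);print(s["clock"],np.round(s["tool_pos"],4),np.round(s["contact_force"],1),plan(s,(.6568,-.1569,.0378),107.6))
t=np.radians(17.6);e=np.array([np.cos(t),np.sin(t)])
u=w2px((s["tool_pos"][0],s["tool_pos"][1],s["tool_pos"][2]-.004),d,s)[0]
print("sheet",square(d,s,u,s["tool_pos"][2]-.004,20))
E
```

```text
held [ 637.5 -160.2    8.    30.5   17.7]
held [ 659.  -158.5   50.9   41.2   17.9]
held [ 657.3 -153.9   51.2   51.4   17.7]
13.8667 [ 0.657  -0.154   0.0677] [-0.1 -0.1 -0.7] {'jaw': np.float64(107.8), 'down': [0.0006, 0.0015, -1.0], 'shift': [2.99, -0.28, -0.11], 'turn_x': [np.float64(0.2), '90alt', np.float64(-89.8)]}
sheet [ 658.9 -153.4   28.8   31.4   17.7]
```

Emit:
drive_tool(
  deltas=[
    [[0,0,0],[0.8,-0.2,0],4.7],
    [[0,0,0],[0.8,0,0],4.7],
    [[0,0,0],[0.6,0,0],4.7],
    [[0,0,0],[0,0,0],4.7],
    [[0,0,0],[0,0,0],4.7],
  ],
)

```text
clock: 14.33
tool_pos: [0.6569, -0.1584, 0.044]
eef_rot: [-0.108, 0.699, 0.108, 0.698]
contact_force: [0.4, -0.4, -0.4]
opening: 0.592
```

Emit:
drive_tool(
  deltas=[
    [[0,0,0],[0,0.12,0.08],4.7],
    [[0,0,0],[0,0,0],4.7],
    [[0,0,0],[0.4,0,0],4.7],
    [[0,0,0],[0.2,0,0],4.7],
    [[0,0,0],[0,0,0],4.7],
    [[0,0,0],[0,0,0],4.7],
  ],
)

```text
clock: 14.83
tool_pos: [0.6577, -0.1572, 0.0385]
eef_rot: [-0.108, 0.699, 0.108, 0.699]
contact_force: [-0.0, 0.4, -0.9]
opening: 0.588
```

Emit:
drive_tool(
  deltas=[
    [[0,0,0],[0.1,0,0],4.7],
    [[0,0,0],[0,0,0],4.7],
    [[0,0,0],[0,0,0],4.7],
  ],
)

```text
clock: 15.08
tool_pos: [0.6578, -0.1571, 0.0378]
eef_rot: [-0.108, 0.699, 0.108, 0.699]
contact_force: [0.1, 0.6, 0.2]
opening: 0.589
```

Emit:
drive_tool(
  deltas=[
    [[0,0,0],[0,0,0],8.8],
    [[0,0,0],[0,0,0],8.8],
    [[0,0,0],[0,0,0],8.8],
    [[0,0,0],[0,0,0],8.8],
    [[0,0,0],[-2,0,0],8.8],
    [[0,0,0],[-3.5,0,0],8.8],
    [[0,0,0],[-3.5,0,-1],8.8],
    [[0,0,0],[-3.5,0,-1],8.8],
    [[0,0,0],[-3.5,0,-1],8.8],
    [[0,0,0],[-1.5,0,-1],8.8],
    [[0,0,0],[0,0,0],8.8],
    [[0,0,0],[0,0,0],8.8],
  ],
)

```text
clock: 16.08
tool_pos: [0.6198, -0.1697, 0.2137]
eef_rot: [-0.109, 0.698, 0.108, 0.699]
contact_force: [-0.1, -0.8, -0.2]
opening: 0.998
```

```bash
python3 - <<'E'
from h import *
d,s=look("w8");print(s["clock"],np.round(s["tool_pos"],4))
u=w2px((.658,-.157,.034),d,s)[0]
for t in (14,24): print("sheet",square(d,s,u,.034,t))
u=w2px((.658-.0196,-.157-.0062,.038),d,s)[0]
for t in (30,50): print("frame",square(d,s,u,.038,t))
u=w2px((.643,-.2876,.016),d,s)[0];print(u)
for t in (14,24): print("orange",square(d,s,u,.016,t))
cv2.imwrite("pics/w8c.png",cv2.resize(d["color"][60:360,60:460,::-1],None,fx=1.5,fy=1.5))
E
```

```text
16.0833 [ 0.6198 -0.1697  0.2137]
sheet [ 659.4 -156.8   27.8   29.7   17.6]
sheet [ 658.8 -156.6   28.7   30.7   17.6]
frame [ 658.1 -157.    49.    50.4   17.6]
frame [ 657.7 -157.1   49.9   51.4   17.6]
[150.06153091 178.28187751]
orange [ 643.3 -287.8   44.8   44.6  -15.5]
orange [ 643.4 -287.7   45.6   45.4  -15.5]
```

View pics/w8c.png

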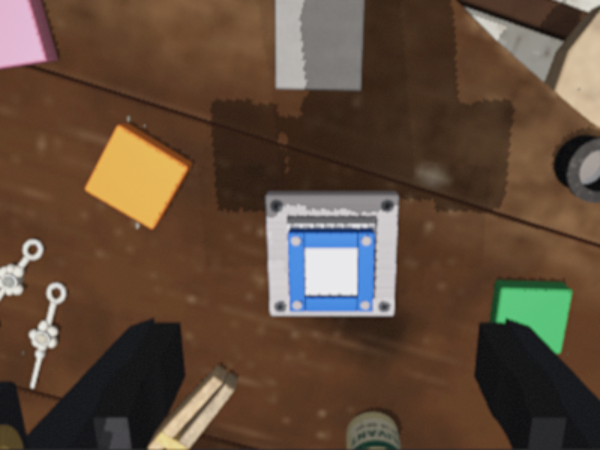

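Emit:
drive_tool(
  deltas=[
    [[6.6,0,0],[0,0,0],8.8],
    [[6.6,0,0],[0,0,0],8.8],
    [[6.6,0,0],[0,0,0],8.8],
    [[6.6,0,0],[0,0,0],8.8],
    [[6.7,0,0],[0,0,0],8.8],
    [[0,0,0],[1,-2.7,1.35],8.8],
    [[0,0,0],[1,-2.7,1.35],8.8],
    [[0,0,0],[1,-2.7,1.35],8.8],
    [[0,0,0],[1,-2.7,1.35],8.8],
    [[0,0,0],[3.5,0,0],8.8],
    [[0,0,0],[3.5,0,0],8.8],
    [[0,0,0],[3.5,0,0],8.8],
  ],
)

```text
clock: 17.13
tool_pos: [0.6422, -0.2879, 0.0642]
eef_rot: [0.096, 0.701, -0.095, 0.7]
contact_force: [0.6, 0.6, 0.0]
opening: 0.999
```

Emit:
drive_tool(
  deltas=[
    [[0,0,0],[2,0,0],8.8],
    [[0,0,0],[0.4,0,0],8.8],
    [[0,0,0],[0,0,0],8.8],
    [[0,0,0],[0,0,0],8.8],
    [[0,0,0],[0,0,0],8.8],
  ],
)

```text
clock: 17.55
tool_pos: [0.6443, -0.2876, 0.0454]
eef_rot: [0.095, 0.7, -0.095, 0.702]
contact_force: [-0.0, -0.7, -0.1]
opening: 0.998
```

```bash
python3 - <<'E'
from h import *
d,s=look("w9");print(s["clock"],np.round(s["tool_pos"],4),np.round(s["q"],2),np.round(s["contact_force"],1),plan(s,(.6434,-.2877,.0135),74.5))
u=w2px((.6434,-.2877,.016),d,s)[0];print(u)
for t in (14,24,40): print("orange",square(d,s,u,.016,t))
E
```

```text
17.55 [ 0.6443 -0.2876  0.0454] [ 0.66  1.12 -0.67  1.4   0.8   0.89  1.07] [-0.  -0.7 -0.1] {'jaw': np.float64(74.52), 'down': [0.0029, -0.0004, -1.0], 'shift': [3.19, -0.04, -0.09], 'turn_x': [np.float64(0.02), '90alt', np.float64(-89.98)]}
[279.69325675 273.87648225]
orange [ 643.  -287.4   45.7   44.6  -15.5]
orange [ 643.6 -287.6   46.1   46.9  -15.4]
orange [ 643.4 -287.4   47.    47.4  -15.4]
```

Emit:
drive_tool(
  deltas=[
    [[0,0,0],[1.6,0,-0.1],8.8],
    [[0,0,0],[1.5,0,0],8.8],
    [[0,0,0],[0,0,0],8.8],
    [[0,0,0],[0,0,0],4.3],
    [[0,0,0],[0,0,0],4.3],
    [[0,0,0],[0,0,0],4.3],
    [[0,0,0],[0,0,0],4.3],
    [[0,0,0],[0,0,0],4.3],
    [[0,0,0],[0,0,0],4.3],
  ],
)

```text
clock: 18.35
tool_pos: [0.6418, -0.2875, 0.0126]
eef_rot: [0.095, 0.701, -0.095, 0.701]
contact_force: [-0.0, 0.4, 0.3]
opening: 0.566
```

Emit:
drive_tool(
  deltas=[
    [[0,0,0],[0,0,0],4.3],
    [[0,0,0],[0,0,0],4.3],
  ],
)

```text
clock: 18.52
tool_pos: [0.6418, -0.2875, 0.0127]
eef_rot: [0.095, 0.701, -0.095, 0.701]
contact_force: [-0.4, -0.0, -0.2]
opening: 0.542
```

```bash
python3 - <<'E'
from h import *
d,s=held("w10",.0034,.012,(24,40));print(s["opening"],np.round(s["tool_pos"],4),plan(s,(.65,-.2,.1)))
cv2.imwrite("pics/w10c.png",cv2.resize(d["color"][140:420,130:430,::-1],None,fx=1.8,fy=1.8))
E
```

```text
held [ 642.2 -288.1   46.1   44.7  -15.5]
held [ 642.2 -288.1   46.9   45.6  -15.5]
0.5416349858213745 [ 0.6418 -0.2875  0.0127] {'jaw': np.float64(74.51), 'down': [-0.0001, -0.0001, -1.0], 'shift': [-8.73, 8.65, -1.55]}
```

View pics/w10c.png

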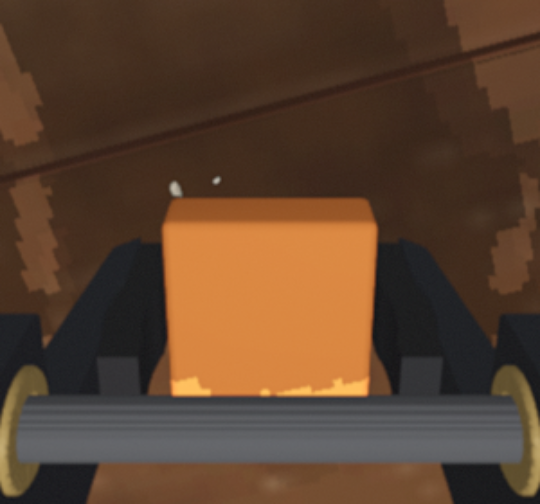

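Emit:
drive_tool(
  deltas=[
    [[0,0,0],[-1.5,0,0],4.3],
    [[0,0,0],[-3.6,0,0],4.3],
    [[0,0,0],[-3.6,0,0],4.3],
    [[-6.6,0,0],[-1,0,0],4.3],
    [[-6.6,0,0],[0,0,0],4.3],
    [[-6.6,0,0],[0,0,0],4.3],
    [[-6.6,0,0],[0,0,0],4.3],
    [[-6.7,0,0],[0,0,0],4.3],
    [[0,0,0],[0,3,1.35],4.3],
    [[0,0,0],[0,3,1.35],4.3],
    [[0,0,0],[0,3,1.35],4.3],
    [[0,0,0],[0,3,1.35],4.3],
  ],
)

```text
clock: 19.57
tool_pos: [0.6573, -0.1556, 0.1111]
eef_rot: [-0.108, 0.698, 0.108, 0.699]
contact_force: [1.0, -0.0, -1.1]
opening: 0.541
```

Emit:
drive_tool(
  deltas=[
    [[0,0,0],[1.5,0,0],4.3],
    [[0,0,0],[1.5,0,0],4.3],
    [[0,0,0],[0,0,0],4.3],
    [[0,0,0],[0,0,0],4.3],
    [[0,0,0],[0,0,0],4.3],
    [[0,0,0],[0,0,0],4.3],
  ],
)

```text
clock: 20.07
tool_pos: [0.6573, -0.1582, 0.0804]
eef_rot: [-0.108, 0.699, 0.107, 0.699]
contact_force: [0.2, 0.4, -0.6]
opening: 0.541
```

```bash
python3 - <<'E'
from h import *
d,s=held("w11",.0034,.012,(24,40));print(s["clock"],s["opening"],np.round(s["tool_pos"],4),plan(s,(.6569,-.1572,.0507),107.6))
E
```

```text
held [ 657.9 -157.9   44.3   46.1   17.5]
held [ 658.  -158.    45.2   46.6   17.5]
20.0667 0.5413756942114548 [ 0.6573 -0.1582  0.0804] {'jaw': np.float64(107.49), 'down': [0.001, -0.0006, -1.0], 'shift': [2.97, 0.11, -0.02], 'turn_x': [np.float64(-0.11), '90alt', np.float64(89.89)]}
```

Emit:
drive_tool(
  deltas=[
    [[0,0,0],[1,0.1,0],4.3],
    [[0,0,0],[1,0,0],4.3],
    [[0,0,0],[0.5,0,0],4.3],
    [[0,0,0],[0,0,0],4.3],
    [[0,0,0],[0,0,0],4.3],
  ],
)

```text
clock: 20.53
tool_pos: [0.6563, -0.1557, 0.0539]
eef_rot: [-0.108, 0.699, 0.108, 0.698]
contact_force: [0.4, 0.4, -0.3]
opening: 0.544
```

Emit:
drive_tool(
  deltas=[
    [[0,0,0],[0,-0.12,0],4.3],
    [[0,0,0],[0,0,0],4.3],
    [[0,0,0],[0.2,0,0],4.3],
    [[0,0,0],[0.1,0,0],4.3],
    [[0,0,0],[0,0,0],4.3],
    [[0,0,0],[0,0,0],4.3],
  ],
)

```text
clock: 21.03
tool_pos: [0.6571, -0.1569, 0.0518]
eef_rot: [-0.108, 0.699, 0.108, 0.699]
contact_force: [0.1, -0.2, -0.1]
opening: 0.546
```

Emit:
drive_tool(
  deltas=[
    [[0,0,0],[0.1,0,0],4.3],
    [[0,0,0],[0,0,0],4.3],
    [[0,0,0],[0,0,0],4.3],
  ],
)

```text
clock: 21.28
tool_pos: [0.6571, -0.1569, 0.0508]
eef_rot: [-0.108, 0.699, 0.108, 0.699]
contact_force: [-0.8, -0.3, -0.4]
opening: 0.542
```

```bash
python3 -c "
from plant import r;s=r.get_state();print(s['tool_pos'],s['contact_force'])"
```

```text
[ 0.65711484 -0.15691863  0.05076102] [-0.80387509 -0.28879601 -0.44493708]
```

Emit:
drive_tool(
  deltas=[
    [[0,0,0],[0.06,0,0],4.3],
    [[0,0,0],[0,0,0],4.3],
    [[0,0,0],[0,0,0],8.8],
    [[0,0,0],[0,0,0],8.8],
    [[0,0,0],[0,0,0],8.8],
    [[0,0,0],[0,0,0],8.8],
    [[0,0,0],[-2,0,0],8.8],
    [[0,0,0],[-3.5,0,0],8.8],
    [[0,0,0],[-3.5,0,-2],8.8],
    [[0,0,0],[-3.5,0,-2],8.8],
    [[0,0,0],[-3.5,0,-2],8.8],
    [[0,0,0],[0,0,0],8.8],
  ],
)

```text
clock: 22.28
tool_pos: [0.6004, -0.1765, 0.2168]
eef_rot: [-0.109, 0.696, 0.106, 0.701]
contact_force: [0.7, 0.3, 0.7]
opening: 0.999
```

Emit:
drive_tool(
  deltas=[
    [[0,0,0],[0,0,0],8.8],
    [[0,0,0],[0,0,0],8.8],
  ],
)

```text
clock: 22.45
tool_pos: [0.5998, -0.1753, 0.2098]
eef_rot: [-0.108, 0.699, 0.108, 0.699]
contact_force: [0.1, 0.3, 0.6]
opening: 1.002
```

```bash
python3 - <<'E'
from h import *
d,s=look("w12");print(s["clock"],np.round(s["tool_pos"],4))
u=w2px((.658,-.157,.054),d,s)[0]
for t in (14,24,40): print("orange",square(d,s,u,.054,t))
u=w2px((.535,-.203,.016),d,s)[0];print(u)
for k in (14,24): print("grey",square(d,s,u,.016,k))
cv2.imwrite("pics/w12.png",d["color"][:,:,::-1])
print(plan(s,(.535,-.2031,.05),106.4))
E
```

```text
22.45 [ 0.5998 -0.1753  0.2098]
orange [ 658.6 -156.4   43.7   45.1   17.6]
orange [ 658.3 -156.7   44.7   45.7   17.6]
orange [ 658.7 -156.3   45.7   46.5   17.6]
[271.48760972 114.75768734]
grey [ 533.2 -196.7   48.    34.4   16.1]
grey [ 533.3 -196.9   48.6   35.6   15.9]
{'jaw': np.float64(107.6), 'down': [-0.0003, -0.0004, -1.0], 'shift': [15.98, -0.68, -7.01], 'turn_x': [np.float64(1.2), '90alt', np.float64(-88.8)]}
```

View pics/w12.png

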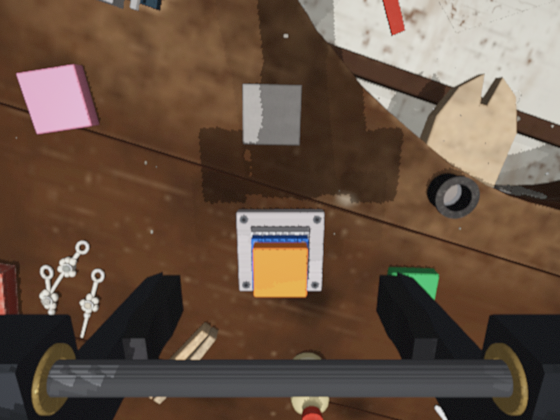

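Emit:
drive_tool(
  deltas=[
    [[1.2,0,0],[0,0,0],8.8],
    [[0,0,0],[1,-0.3,-3.5],8.8],
    [[0,0,0],[1,-0.3,-3.5],8.8],
    [[0,0,0],[3.5,0,0],8.8],
    [[0,0,0],[3.5,0,0],8.8],
    [[0,0,0],[3.5,0,0],8.8],
    [[0,0,0],[2.5,0,0],8.8],
    [[0,0,0],[1,0,0],8.8],
    [[0,0,0],[0,0,0],8.8],
    [[0,0,0],[0,0,0],8.8],
    [[0,0,0],[0,0,0],8.8],
  ],
)

```text
clock: 23.42
tool_pos: [0.5358, -0.2002, 0.0515]
eef_rot: [-0.101, 0.699, 0.101, 0.701]
contact_force: [0.3, -1.3, 0.2]
opening: 1.001
```

```bash
python3 - <<'E'
from h import *
d,s=look("w13");print(s["clock"],np.round(s["tool_pos"],4),np.round(s["contact_force"],1),plan(s,(.535,-.2031,.0135),106.3))
u=w2px((.535,-.2031,.016),d,s)[0];print(u)
for t in (14,24,40): print(square(d,s,u,.016,t))
cv2.imwrite("pics/w13.png",d["color"][:,:,::-1])
E
```

```text
23.4167 [ 0.5358 -0.2002  0.0515] [ 0.3 -1.3  0.2] {'jaw': np.float64(106.42), 'down': [0.0024, 0.0, -1.0], 'shift': [3.8, -0.25, -0.16], 'turn_x': [np.float64(0.12), '90alt', np.float64(-89.88)]}
[274.56198859 267.52997888]
[ 534.9 -203.3   47.9   48.3   16.4]
[ 534.9 -203.3   49.    48.7   16.2]
[ 535.  -203.2   50.2   49.5   16.4]
```

View pics/w13.png

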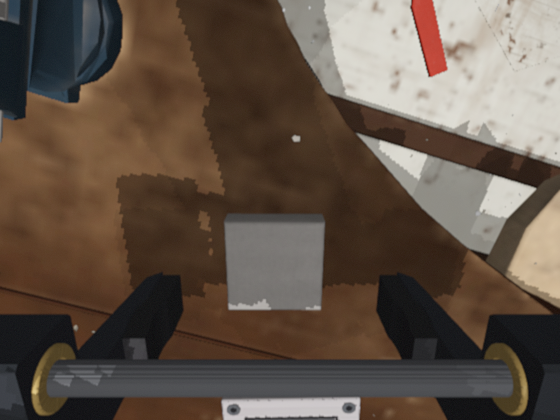

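Emit:
drive_tool(
  deltas=[
    [[0,0,0],[1.9,-0.15,-0.1],8.8],
    [[0,0,0],[1.8,0,0],8.8],
    [[0,0,0],[0,0,0],8.8],
    [[0,0,0],[0,0,0],8.8],
    [[0,0,0],[0,0,0],4.5],
    [[0,0,0],[0,0,0],4.5],
    [[0,0,0],[0,0,0],4.5],
    [[0,0,0],[0,0,0],4.5],
    [[0,0,0],[0,0,0],4.5],
    [[0,0,0],[0,0,0],4.5],
    [[0,0,0],[0,0,0],4.5],
    [[0,0,0],[0,0,0],4.5],
  ],
  force=25,
)

```text
clock: 24.47
tool_pos: [0.5342, -0.2026, 0.0134]
eef_rot: [-0.101, 0.7, 0.101, 0.7]
contact_force: [-0.6, -0.8, 2.7]
opening: 0.567
```

Emit:
drive_tool(
  deltas=[
    [[0,0,0],[-1.5,0,0],4.5],
    [[0,0,0],[-3.2,0,0],4.5],
    [[0,0,0],[-3.5,0,0],4.5],
    [[-1.2,0,0],[-2,0,0],4.5],
    [[0,0,0],[0,0.16,3.2],4.5],
    [[0,0,0],[0,0.16,3.2],4.5],
    [[0,0,0],[0,0.16,3.2],4.5],
    [[0,0,0],[0,0.16,2.4],4.5],
    [[0,0,0],[0.5,0,1.1],4.5],
    [[0,0,0],[0,0,0],4.5],
    [[0,0,0],[0,0,0],4.5],
    [[0,0,0],[0,0,0],4.5],
  ],
)

```text
clock: 25.47
tool_pos: [0.6552, -0.1574, 0.1092]
eef_rot: [-0.108, 0.7, 0.108, 0.698]
contact_force: [0.1, 0.3, -3.4]
opening: 0.565
```

```bash
python3 - <<'E'
from h import *
d,s=held("w14",.0026,.012,(14,24,40));print(s["clock"],s["opening"],np.round(s["tool_pos"],4),np.round(s["contact_force"],1),plan(s,(.6576,-.1568,.0674),107.6))
E
```

```text
held [ 655.2 -157.3   46.6   48.2   17.6]
held [ 655.2 -157.3   47.6   48.4   17.6]
held [ 655.  -157.4   48.    49.2   17.6]
25.4667 0.5654591558311955 [ 0.6552 -0.1574  0.1092] [ 0.1  0.3 -3.4] {'jaw': np.float64(107.61), 'down': [-0.0032, -0.0009, -1.0], 'shift': [4.17, -0.02, 0.26], 'turn_x': [np.float64(0.01), '90alt', np.float64(-89.99)]}
```

Emit:
drive_tool(
  deltas=[
    [[0,0,0],[1.3,0,0.2],4.5],
    [[0,0,0],[1.3,0,0],4.5],
    [[0,0,0],[1,0,0],4.5],
    [[0,0,0],[0,0,0],4.5],
    [[0,0,0],[0,0,0],4.5],
    [[0,0,0],[0,0,0],4.5],
  ],
)

```text
clock: 26.02
tool_pos: [0.6589, -0.1558, 0.0741]
eef_rot: [-0.108, 0.699, 0.108, 0.699]
contact_force: [-0.4, -0.1, -3.6]
opening: 0.565
```

Emit:
drive_tool(
  deltas=[
    [[0,0,0],[0,-0.05,-0.12],4.5],
    [[0,0,0],[0,0,0],4.5],
    [[0,0,0],[0.3,0,0],4.5],
    [[0,0,0],[0.2,0,0],4.5],
    [[0,0,0],[0.1,0,0],4.5],
    [[0,0,0],[0,0,0],4.5],
    [[0,0,0],[0,0,0],4.5],
  ],
)

```text
clock: 26.6
tool_pos: [0.6577, -0.1568, 0.0681]
eef_rot: [-0.108, 0.699, 0.108, 0.699]
contact_force: [-0.5, -0.7, -2.9]
opening: 0.563
```

Force still shows the block's weight; 0.7 mm to go.

Emit:
drive_tool(
  deltas=[
    [[0,0,0],[0.08,0,0],4.5],
    [[0,0,0],[0.04,0,0],4.5],
    [[0,0,0],[0,0,0],4.5],
    [[0,0,0],[0,0,0],4.5],
  ],
)

```text
clock: 26.93
tool_pos: [0.658, -0.1567, 0.0675]
eef_rot: [-0.108, 0.699, 0.108, 0.699]
contact_force: [-1.3, 0.1, 1.1]
opening: 0.568
```

Weight is taken by the stack; releasing.

Emit:
drive_tool(
  deltas=[
    [[0,0,0],[0,0,0],8.8],
    [[0,0,0],[0,0,0],8.8],
    [[0,0,0],[0,0,0],8.8],
    [[0,0,0],[0,0,0],8.8],
    [[0,0,0],[-2,0,0],8.8],
    [[0,0,0],[-3.5,0,0],8.8],
    [[0,0,0],[-3.5,0,-2],8.8],
    [[0,0,0],[-3.5,0,-2],8.8],
    [[0,0,0],[-3.5,0,-2],8.8],
    [[0,0,0],[0,0,0],8.8],
    [[0,0,0],[0,0,0],8.8],
    [[0,0,0],[0,0,0],8.8],
  ],
)

```text
clock: 27.93
tool_pos: [0.6006, -0.1752, 0.2266]
eef_rot: [-0.108, 0.699, 0.108, 0.699]
contact_force: [-0.4, 1.0, -0.7]
opening: 0.997
```

```bash
python3 - <<'E'
from h import *
from plant import r
d,s=look("w15");print(s["clock"],np.round(s["tool_pos"],4))
u=w2px((.658,-.157,.07),d,s)[0]
for t in (14,24,40): print("steel",square(d,s,u,.07,t))
e=r.snapshot("side")["color"];t=d["color"]
a=cv2.resize(t[130:400,130:430],(400,360));b=cv2.resize(e[150:260,220:400],(590,360))
c=np.hstack([a,b])[:,:,::-1];cv2.imwrite("pics/fin.png",cv2.resize(c,(790,287)))
E
```

```text
27.9333 [ 0.6006 -0.1752  0.2266]
steel [ 658.5 -156.8   46.7   52.3   17.6]
steel [ 658.4 -156.5   47.6   55.    18.6]
steel [ 641.4 -161.7   84.3   69.7   17.6]
```

View pics/fin.png

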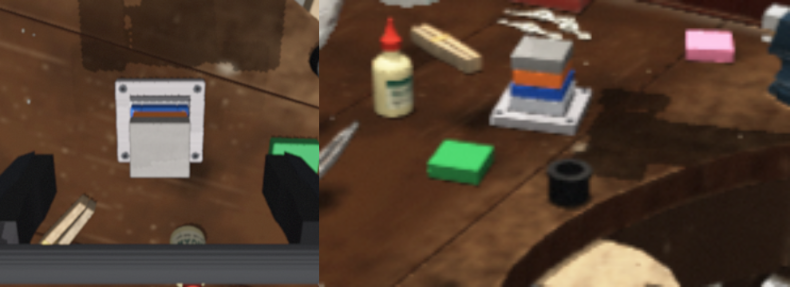

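The stack is complete, square and steady, with the spares and bottle where they were and the gripper clear of it.

```bash
python3 -c "
from plant import r;print(r.finish_job())"
```

```text
the job is handed in; nothing more can be done
None
```

I built the stack on the platen in the order you asked: round-opening die, blue frame, orange pad, then the plain steel block from the bench top. Each piece was set down and let go before I fetched the next, and the job was handed in at about 28 s.

- **Centring:** After each release, the wrist camera put the piece's centre within about 1 mm of the scribed square's centre. The square itself was measured only to within about 0.5 mm, and the camera calibration is good to about 2 mm.
- **Rotation:** Each piece measured 17.5–17.6° against 17.6° for the square.
- **Steel block:** The last outline fit was poor. It measured 46.7 × 52.3 mm at the tightest setting, and looser settings ran into the parts below. I therefore relied on the gripper position at release, (0.658, -0.1567), and the final picture, which agree with the square's centre to within about 1 mm.
- **Seating and forces:** The block's weight went from the gripper to the stack before I let go. The highest force in the readings I took was under 4 N.
- **Things left alone:** The last pictures show the green pad, loupe, oil bottle and pink block standing where they were. The square-opening die was not in the final close-ups, but the arm never went near it.

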